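Ballast the clearance gauge and run its arm out to the clip

ROBOT

A 6-joint arm with a two-finger parallel gripper is mounted at the origin on a cart in front of the work surface, level with it; the furniture and walls round the work are solid. World frame = base frame: x ahead of the robot, y to its left, z up, the work surface at z = 0. Lengths are in m, angles in rad, forces in N, time in s.
With the tool pointing down it reaches from about 0.3 to 0.875 m from the base axis. Payload 6.4 kg.
Tool frame: the origin (TCP) lies midway between the tips of the shut fingers; the grasp point (between the pads) lies 19 mm behind it (ctrl.pinch_z is the distance from the TCP to the grasp point, in m); z points along the fingers, y is the line along which they close (so a half turn about z gives the same grasp; the last joint's range is limited). The gripper opens to 85 mm and grips with 20 to 120 N. Pads are 22 mm wide; open, the fingers measure 114 mm over their backs; the gripper's body (76 mm by 85 mm) begins 54 mm behind the grasp point. The pads swing forward as they close: fully open they stand 13 mm farther back than shut.
Start: joints at [-0.206, 0.181, 1.607, -0, 1.354, -0.206], TCP at [0.575, 0, 0.231] pointing down, gripper open.
Joint ranges: [-2.99, 2.99], [-0.89, 2.07], [0.3, 2.58], [-1.14, 4.28], [0, 2.63], [-3.12, 3.12]. Speed limits (rad/s): [2.57, 2.57, 3.01, 3.14, 3.14, 3.14].

INTERFACE

Orientations are given as a unit quaternion [w, x, y, z].
In Python, from bench import ctrl gives the robot as it stands.
- The arm moves only by the tool apply_moves, never from a script. Its argument "moves" is a list of rows, each an object with "jaw": the opening, from 0 (shut) to 1 (fully open); "offset": the shift along the tool's x, y, z in mm, a list of three; "rot": the turn, a rotation vector about the tool's x, y, z in degrees, a list of three. In form: [{"jaw": jaw, "offset": [dx, dy, dz], "rot": [ax, ay, az]}, ...]. A call has exactly 5 rows; each row shifts and turns the commanded pose from where the row before left it, along the tool's axes as they then stand; what a row does not reach is not made up. A row lasts 1/8 s, in which the tool goes at most 62.5 mm and 10.7 degrees, less where a joint would pass 70% of its speed; a pose out of reach is approached as far as the arm can. A call is refused whole if a number of a shift passes 62.5 or a number of a turn 10.7, either way. A call with a gripper value outside its range is refused whole. The fingers move at their own pace and stop on an object; the grip force is fixed at half the most. Time passes only in rows, so rows that do not move let the fingers close, or fill a call up. It gives the time, the measured TCP pose, the force, the opening and the grip force at its end, in the units of the state.
- ctrl.get_obs(): the state, without advancing time (a new reading comes with each control period).
- ctrl.camera(name): name is "scene" or "side" or "wrist"; returns (picture, depth): 400x640x3 uint8, red, green, blue; 400x640 float32, m along the optical axis (not along the pixel's ray), 0 where there is no reading.
- ctrl.camera_params(name): a dict with "K" (3x3 intrinsics, pixels), "cam_to_world" (4x4, takes a point from camera to world coordinates); the wrist camera has in their place "mount" (4x4, takes a point from camera to tool coordinates, whose origin is the TCP and whose axes are the flange's). Camera axes: x right, y down, z forward; pixel columns grow to the right and rows downward; lengths in m; the calibration is good to about 2 mm. A picture is of the moment at which its call begins: read the wrist's pose just before it. camera_params takes no time and is no camera call.
- ctrl.hand_in(): hands the job in; it is judged then, once.
Trained networks look in the newest picture that a camera, given by its name, has taken for a name from the list of things; names that differ only in an ending like _2 or _b are one class to them, and where a whole thing is asked for, a point or a joint stands for the part that bears it (a point fixed in the world has none). Each returns a list of dicts, best first, with "score" (0 to 1); they miss things now and then, are a little off and sometimes report something else, mostly with a low value. They report only what shows in the picture. A call takes as long as a camera call.
- ctrl.outline_of(camera, target): "region" (400x640 bool, what is visible of it) and "position" ([column, row] in pixels, amid what is visible of it).
The state is a dict: "time_s": time; "q": joint angles; "dq": joint speeds; "joint_efforts": joint torques, N m; "eef_pos": TCP position; "eef_rot": TCP orientation; "wrist_force": force on the tool from outside, world axes, zero at the start; "torque": the same for the moment, N m; "opening": opening from 0.0 (shut) to 1.0 (fully open); "grasp_force": force on a finger pad.
Only numpy, scipy, OpenCV 4.12 (cv2) and the standard library are available. Lean on these libraries where they do the work, as an engineer would, in place of code of your own. Each camera call takes 0.05 s, during which the arm holds its last target. There are 200 camera calls.

TASK

Make the clearance gauge ready: first tip the three nuts out of the scoop into the funnel of the gauge's ballast tube and set the empty scoop back down, standing upright on the bench. Then squeeze the lock button on the grip of the telescoping arm, pull the arm out until its pointer stands over the clip on the scale, and finish while holding it there, the button still squeezed in (a spring draws the arm back if it is let go). Do not run the arm out before the stand has its ballast, do not shift the clip, and leave the other things on the bench alone.

Things in the scene. Friction and masses are not known exactly. Their poses are not given: they have to be found in the camera images.
- stand: Clearance gauge, fixed. Origin: on the bench under its column; z up, -x side (scale, button) toward the robot, arm runs out along -y. Dark base plate 100 x 250 x 12 mm (y -80 to 170), column 30 mm thick, level outer tube 24 mm thick, axis 100 mm high (y -80 to 60), flat scale with marks every 10 mm (x -42 to -18, y -62 to -247, top 66 mm high), ballast tube with funnel at y 110.
- funnel_mouth (a point): Centre of the funnel's round mouth, at rim height, 142 mm above the bench. The mouth is 118 mm wide inside; the funnel narrows over 55 mm of height to the ballast tube below it. Same axes as the stand.
- tube_floor (a point): Centre of the inner floor of the ballast tube, about 18 mm above the bench, on the funnel's axis. The tube is 50 mm wide inside and reaches up to 87 mm above the bench, where the funnel begins. A nut counts as in when it lies in this tube, below the funnel.
- scoop: Loose open aluminium scoop, about 0.14 kg, holding the nuts. Origin: under it, on the bench; z up. Tray 64 mm wide (y), x from -50 (open nose, no wall) to 36 mm (back wall 30 mm high); smooth floor 3 mm thick, side walls 24 mm high. A black upright grip stands behind the back wall. Nuts slide out when it is tipped nose down by 30 to 45 degrees.
- scoop_grip (a point): Where to take the scoop's upright black grip: at (47, 0, 52) mm in the scoop's frame, 22 mm below the grip's top. The grip is 22 mm long (x), 16 mm wide (y, pinch it across this) and 74 mm high over the bench. Same axes as the scoop.
- scoop_lip (a point): Middle of the edge of the scoop's open nose, on top of its floor: at (-50, 0, 3) mm in the scoop's frame.
- nut_1: One of three loose grey hex nuts in the scoop, 22 mm across flats, 25 mm across corners, 10 mm high, 18 g. Origin: centre of its underside.
- nut_2: The second nut in the scoop, like nut_1.
- nut_3: The third nut in the scoop, like nut_1.
- inner (a joint): How far the telescoping inner arm is out, in m: 0 is home, most 0.12. It is locked at home (1 to 2 mm of play under a firm pull) until the lock button is pressed in more than 3 mm. A spring draws it home with 3 N at 0, rising to 5.4 N at 0.12.
- grip (a point): Where to take the black upright grip of the inner arm, from above: at (0, -120 - extension, 145) mm in the stand's frame (same axes), 19 mm below the grip's top. The grip is 28 mm long (y); along x, with the lock button on its -x side, 29 mm wide, or 24 mm with the button in and then centred on this point: close the fingers along x. It moves with the arm.
- lock_button (a joint): Travel of the lock button, m: 0 out, 0.005 fully in. A ribbed steel plate 22 mm (y) x 44 mm (z, 117 to 161 mm above the bench) on the -x side of the grip, pressed toward the stand's +x; spring 2.1 N, rising to 5.6 N fully in. It travels with the grip; pinching the grip across x presses it.
- pointer (a point): Tip of the thin pointer wire that hangs below the grip over the scale, 79 mm above the bench, at (-31, -120 - extension) mm in the stand's frame.
- clip_mark (a point): Middle of the thin upright ridge on the dark clip that sits across the scale, 72 mm above the bench. The pointer is to stand over this ridge (same y in the stand's frame). Axes as the stand's.
- clip (a joint): Place of the clip on the scale, in m: the extension of the arm at which the pointer stands over the clip's ridge. It sits with a friction of 6 N and is not to be moved.
- pliers: Bystander: red-handled pliers lying on the bench, 42 x 147 x 10 mm. Origin: centre of its underside. Leave it alone.
- pencil: Bystander: yellow pencil lying on the bench, 185 mm long, 7 mm thick. Origin: centre of its underside. Leave it alone.
- sanding_block: Bystander: brown sanding block, 46 x 75 x 24 mm. Origin: centre of its underside. Leave it alone.
- screwdriver: Bystander: yellow screwdriver lying on the bench, 19 x 157 x 19 mm. Origin: centre of its underside. Leave it alone.

How it is judged:
On the way, in this order (a step that is already met when the one before it is completed fails the run):
1. all three nuts lie in the ballast tube (horizontal distance between each of nut_1, nut_2, nut_3 and tube_floor below 0.026 m and height (world z) of each of nut_1, nut_2, nut_3 below 0.092 m), for 0.2 s.
2. the scoop stands upright on the bench, let go (height (world z) of scoop between -0.006 and 0.006 m and angle between scoop's own z axis and vertical below 0.1 rad and linear speed of scoop below 0.02 m/s and contact force between the fingers and scoop below 0.2 N), for 0.2 s.
At the end, for the whole second after the job is handed in: All three nuts lie in the ballast tube below the funnel, the scoop stands upright on the bench and is let go, and the gripper holds the arm still by its grip with the lock button pressed in more than 3 mm and the pointer within 3 mm of the clip's ridge along the scale (all of step 1 and all of step 2 and y of pointer in the frame of clip_mark between -0.003 and 0.003 m and velocity of joint inner between -0.01 and 0.01 m/s and value of joint lock_button above 0.003 m and contact force between the fingers and inner above 2 N); the arm keeps its last pose, push and grip.
It fails at once if the arm is run out before the nuts are in the ballast tube (value of joint inner above 0.01 m and not (horizontal distance between each of nut_1, nut_2, nut_3 and tube_floor below 0.026 m and height (world z) of each of nut_1, nut_2, nut_3 below 0.092 m)).
It fails at once if the clip is shifted along the scale by more than 3 mm (distance of clip_mark from where it was at the start of the episode above 0.003 m).
It fails at once if a bystander (pliers, pencil, sanding block, screwdriver) is pushed more than 3 cm (distance of any of pliers, pencil, sanding_block, screwdriver from where it was at the start of the episode above 0.03 m).
It also fails if it takes over 62 s, if anything falls off the work surface, if the arm or the gripper's body presses on something with over 40 N, if the wrist force passes 120 N, or if a joint passes its speed limit or range.

## Working session

There is one attempt and no reset: what is moved stays moved. The work goes in short steps, Python scripts to look and compute and a tool call to move; the robot and the scene stay as the last step left them, time stands still between calls to the robot, and variables do not carry over. Pictures are saved under pics/ and viewed, at most 10 in all, crops included, and the job is handed in when it is done.

Besides the shell and the picture viewer there is one more tool, called as a command line: name --argument value ..., lists and objects as JSON in quotes. apply_moves: Moves the arm, as the interface text tells. Its arguments: {"type":"object","properties":{"moves":{"type":"array"}},"required":["moves"]}

```bash
mkdir -p pics; ls; cat > h.py <<'E'
import numpy as np, cv2
from scipy.spatial.transform import Rotation as R
from bench import ctrl
def Twt():
    o=ctrl.get_obs(); T=np.eye(4); q=o['eef_rot']; T[:3,:3]=R.from_quat([q[1],q[2],q[3],q[0]]).as_matrix(); T[:3,3]=o['eef_pos']; return T
def shot(cam):
    p=ctrl.camera_params(cam)
    M=Twt()@np.array(p['mount']) if cam=='wrist' else np.array(p['cam_to_world'])
    rgb,d=ctrl.camera(cam); return rgb,d,np.array(p['K']),M
def cloud(d,K,M):
    v,u=np.mgrid[:400,:640]
    P=np.stack([(u-K[0,2])/K[0,0]*d,(v-K[1,2])/K[1,1]*d,d],-1)
    return P@M[:3,:3].T+M[:3,3]
def proj(p,K,M):
    c=np.linalg.inv(M)@np.append(p,1); c=K@c[:3]; return c[:2]/c[2]
def save(n,rgb): cv2.imwrite('pics/'+n,rgb[...,::-1])
E
python3 - <<'E'
from h import *
print(ctrl.get_obs())
for c in('scene','side'):
    rgb,d,K,M=shot(c); save(c+'0.png',rgb); C=cloud(d,K,M)
    print(c,M.round(3).tolist(),K[0,0])
    for n in('stand','scoop','scoop_grip','funnel_mouth','nut_1','grip','pointer','clip_mark','clip','lock_button','pliers','pencil','sanding_block','screwdriver'):
        for r in ctrl.outline_of(c,n)[:3]:
            m=r['region']&(d>0); P=C[m]
            print(n,round(r['score'],2),np.round(r['position']),m.sum(),np.percentile(P,[2,50,98],axis=0).round(3).tolist() if m.sum() else '')
E
```

```text
pics
{'time_s': 0.0, 'q': array([-2.06286541e-01,  1.81548303e-01,  1.60800695e+00,  2.28937492e-06,
        1.35382460e+00, -2.06286492e-01]), 'dq': array([ 1.10543882e-04,  1.46275853e-03,  1.55975934e-03, -7.69298984e-04,
       -1.06196027e-03,  9.99953888e-05]), 'joint_efforts': array([ 3.41415571e-04, -4.44869328e+01, -3.51340663e+01, -2.51131587e-04,
        9.11703974e-03,  3.43231875e-05]), 'eef_pos': array([5.74439810e-01, 1.43199651e-04, 2.30380596e-01]), 'eef_rot': array([-7.48509377e-04,  7.07106691e-01,  7.07106307e-01, -4.88114556e-04]), 'wrist_force': array([-0.21403669,  0.18002822,  0.2832239 ]), 'torque': array([0.02194902, 0.03679124, 0.01200045]), 'grasp_force': 0.0, 'opening': 1.001680670469173}
scene [[0.667, -0.474, 0.575, -0.128], [-0.745, -0.411, 0.525, -0.626], [-0.012, -0.779, -0.627, 0.82], [0.0, 0.0, 0.0, 1.0]] 468.7516739143951
stand 0.83 [247. 194.] 5222 [[0.418, -0.062, 0.004], [0.481, 0.17, 0.067], [0.534, 0.312, 0.155]]
scoop 0.43 [347. 235.] 120 [[0.575, -0.184, -0.0], [0.579, -0.091, 0.005], [0.582, -0.029, 0.008]]
scoop_grip 0.71 [289. 197.] 490 
[... 3043 characters left out ...]
0.48 [292. 198.] 323 [[0.497, -0.002, 0.088], [0.509, 0.029, 0.129], [0.53, 0.071, 0.165]]
pliers 0.62 [364. 270.] 686 [[0.43, -0.261, -0.002], [0.484, -0.23, 0.011], [0.532, -0.182, 0.073]]
pliers 0.51 [315. 260.] 327 [[0.37, -0.104, -0.003], [0.43, -0.093, 0.007], [0.501, -0.061, 0.014]]
pencil 0.68 [361. 240.] 32 [[0.576, -0.185, -0.0], [0.583, -0.161, 0.005], [0.587, -0.045, 0.01]]
sanding_block 0.46 [366. 268.] 719 [[0.431, -0.262, -0.002], [0.486, -0.23, 0.011], [0.532, -0.182, 0.072]]
screwdriver 0.44 [309. 190.] 127 [[0.6, 0.069, 0.003], [0.641, 0.077, 0.015], [0.702, 0.089, 0.021]]
screwdriver 0.19 [296. 200.] 267 [[0.497, 0.012, 0.091], [0.508, 0.028, 0.129], [0.526, 0.067, 0.165]]
```

```bash
python3 - <<'E'
from h import *
im=cv2.imread('pics/scene0.png')[130:330,190:490]
cv2.imwrite('pics/c0.png',cv2.resize(im,(780,520),interpolation=cv2.INTER_CUBIC))
E
```

```text
(no output)
```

View pics/c0.png

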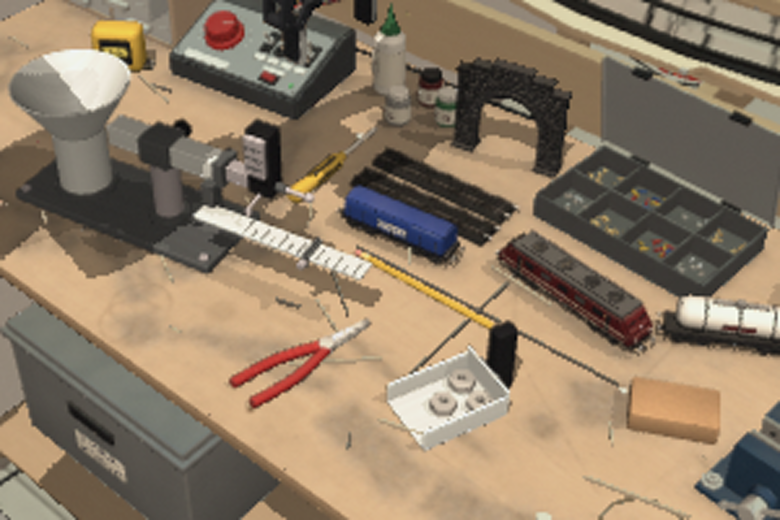

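The crop shows the gauge on the left: funnel at about (70,90) and grip at (262,158), with the clip at (312,250). The scoop lies at (450,395) with its nose toward the robot, black grip at (502,350) and three nuts inside. The pliers, pencil, screwdriver and block are all clear of the scoop.

```bash
python3 - <<'E'
from h import *
m=np.array(ctrl.camera_params('wrist')['mount']);print(m.round(3).tolist(),ctrl.camera_params('wrist')['K'].tolist() if hasattr(ctrl.camera_params('wrist')['K'],'tolist') else 0, ctrl.pinch_z)
E
```

```text
[[0.001, -0.952, -0.305, 0.079], [1.0, 0.001, 0.002, -0.001], [-0.001, -0.305, 0.952, -0.143], [0.0, 0.0, 0.0, 1.0]] [[355.74421775244406, 0.0, 315.8625921336535], [0.0, 355.74421775244406, 204.5047690332214], [0.0, 0.0, 1.0]] 0.0187
```

apply_moves --moves '[{"jaw": 1,"offset": [-40,-12,0],"rot": [0,0,10.5]},{"jaw": 1,"offset": [-40,-5,0],"rot": [0,0,10.5]},{"jaw": 1,"offset": [-40,5,0],"rot": [0,0,10.5]},{"jaw": 1,"offset": [-35,10,0],"rot": [0,0,10.5]},{"jaw": 1,"offset": [0,0,0],"rot": [0,0,10.5]}]'

```text
time_s: 2.12
eef_pos: [0.5308, -0.1551, 0.2314]
eef_rot: [0.0, 0.948, 0.317, -0.0]
wrist_force: [0.3, 1.2, 0.5]
opening: 0.996
grasp_force: 0.0
```

apply_moves --moves '[{"jaw": 1,"offset": [-27,20,0],"rot": [0,0,10.5]},{"jaw": 1,"offset": [-23,24,0],"rot": [0,0,10.5]},{"jaw": 1,"offset": [0,0,0],"rot": [0,0,10.5]},{"jaw": 1,"offset": [0,0,0],"rot": [0,0,5.5]},{"jaw": 1,"offset": [0,0,0],"rot": [0,0,0]}]'

```text
time_s: 2.75
eef_pos: [0.5125, -0.2169, 0.2313]
eef_rot: [0.0, 1.0, 0.005, -0.0]
wrist_force: [0.2, 0.3, -0.4]
opening: 1.0
grasp_force: 0.0
```

```bash
python3 - <<'E'
from h import *
rgb,d,K,M=shot('wrist'); save('w1.png',rgb); C=cloud(d,K,M)
print(Twt().round(3).tolist())
np.savez('w1.npz',C=C,K=K,M=M)
for n in('scoop','scoop_grip','nut_1'):
    for r in ctrl.outline_of('wrist',n)[:4]:
        m=r['region']&(d>0); P=C[m]
        print(n,round(r['score'],2),np.round(r['position']),m.sum(),np.percentile(P,[2,50,98],axis=0).round(3).tolist() if m.sum() else '')
        if n=='scoop_grip':
            Q=P[P[:,2]>.06]; print('top',len(Q), Q.mean(0) if len(Q) else '', cv2.minAreaRect(Q[:,:2].astype(np.float32)*1000) if len(Q)>5 else '')
        if n=='scoop':
            Q=P[(P[:,2]>.001)&(P[:,2]<.035)]; print(cv2.minAreaRect(Q[:,:2].astype(np.float32)*1000))
E
```

```text
[[1.0, 0.011, 0.0, 0.513], [0.011, -1.0, -0.0, -0.217], [0.0, 0.0, -1.0, 0.231], [0.0, 0.0, 0.0, 1.0]]
scoop 0.79 [327. 201.] 4343 [[0.432, -0.258, 0.001], [0.479, -0.226, 0.004], [0.537, -0.182, 0.075]]
((484.929443359375, -224.57777404785156), (69.34761810302734, 108.7139663696289), 69.88153076171875)
scoop_grip 0.9 [328. 200.] 4126 [[0.432, -0.257, 0.002], [0.479, -0.227, 0.004], [0.537, -0.183, 0.075]]
top 508 [ 0.52757206 -0.23700042  0.07271704] ((526.3468627929688, -237.42819213867188), (16.12425422668457, 22.11903190612793), 69.30846405029297)
scoop_grip 0.39 [ 44. 194.] 8171 [[0.47, -0.09, 0.003], [0.502, 0.021, 0.066], [0.547, 0.104, 0.11]]
top 6135 [ 0.49862227 -0.00818855  0.07352556] ((502.5369873046875, -6.40557861328125), (59.05436706542969, 179.28494262695312), 6.5931620597839355)
nut_1 0.87 [312. 176.] 363 [[0.495, -0.224, 0.003], [0.506, -0.214, 0.012], [0.517, -0.203, 0.015]]
nut_1 0.54 [316. 211.] 334 [[0.462, -0.226, 0.003], [0.473, -0.217, 0.012], [0.483, -0.208, 0.014]]
nut_1 0.53 [339. 189.] 311 [[0.484, -0.251, 0.003], [0.493, -0.24, 0.012], [0.514, -0.231, 0.071]]
```

View pics/w1.png

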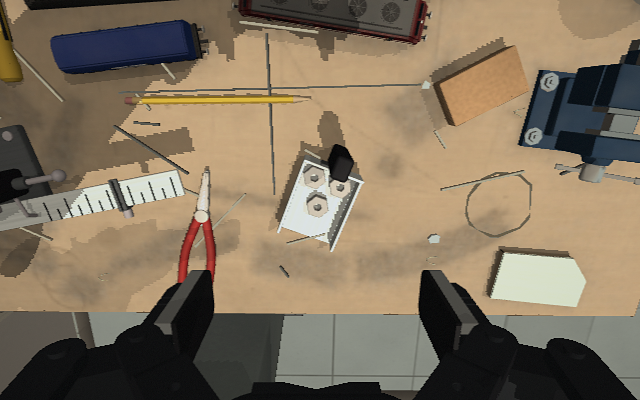

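The wrist picture shows the scoop at (320,200) with its grip top at (341,160) and three nuts. The pliers are at (205,220) and the clip on the scale at (122,197). By depth the grip centre is at (0.527, -0.237) with its top at 73 mm, and the scoop yaw is about -20.5°.

apply_moves --moves '[{"jaw": 1,"offset": [14,20,40],"rot": [0,0,10.5]},{"jaw": 1,"offset": [0,0,50],"rot": [0,0,10.5]},{"jaw": 1,"offset": [0,0,0],"rot": [0,0,0]},{"jaw": 1,"offset": [0,0,0],"rot": [0,0,0]},{"jaw": 1,"offset": [0,0,0],"rot": [0,0,0]}]'

```text
time_s: 3.58
eef_pos: [0.5281, -0.2374, 0.144]
eef_rot: [0.001, 0.984, -0.177, 0.002]
wrist_force: [-0.2, -0.6, -0.5]
opening: 1.0
grasp_force: 0.0
```

```bash
python3 - <<'E'
from h import *
rgb,d,K,M=shot('wrist'); C=cloud(d,K,M)
T=Twt(); print(T.round(3).tolist())
for n in('scoop_grip','scoop'):
  for r in ctrl.outline_of('wrist',n)[:1]:
    P=C[r['region']&(d>0)]
    Q=P[P[:,2]>.067]; print(n,r['score'],len(Q)); b=cv2.minAreaRect(Q[:,:2].astype(np.float32)*1000); print(b)
    c=np.array([*b[0],71])/1000; print('tool', (np.linalg.inv(T)@np.append(c,1)).round(4))
E
```

```text
[[0.937, -0.348, 0.003, 0.528], [-0.348, -0.937, -0.002, -0.237], [0.004, 0.001, -1.0, 0.144], [0.0, 0.0, 0.0, 1.0]]
scoop_grip 0.63 798
((526.653076171875, -237.95205688476562), (15.53242015838623, 21.300891876220703), 68.154541015625)
tool [-0.0013  0.001   0.0728  1.    ]
scoop 0.63 475
((512.0858154296875, -72.63155364990234), (33.91014862060547, 232.9864959716797), 19.145801544189453)
tool [-0.0726 -0.1489  0.0723  1.    ]
```

apply_moves --moves '[{"jaw": 1,"offset": [-1,1,36],"rot": [0,0,0.7]},{"jaw": 1,"offset": [0,0,36],"rot": [0,0,0]},{"jaw": 1,"offset": [0,0,35],"rot": [0,0,0]},{"jaw": 1,"offset": [0,0,0],"rot": [0,0,0]},{"jaw": 0.5,"offset": [0,0,0],"rot": [0,0,0]}]'

```text
time_s: 4.35
eef_pos: [0.5264, -0.2379, 0.0359]
eef_rot: [0.0, 0.983, -0.184, 0.001]
wrist_force: [-0.5, -0.4, 1.0]
opening: 0.817
grasp_force: 0.0
```

apply_moves --moves '[{"jaw": 0.3,"offset": [0,0,0],"rot": [0,0,0]},{"jaw": 0,"offset": [0,0,0],"rot": [0,0,0]},{"jaw": 0,"offset": [0,0,0],"rot": [0,0,0]},{"jaw": 0,"offset": [0,0,0],"rot": [0,0,0]},{"jaw": 0,"offset": [0,0,0],"rot": [0,0,0]}]'

```text
time_s: 4.97
eef_pos: [0.5259, -0.2376, 0.0352]
eef_rot: [0.0, 0.983, -0.184, 0.001]
wrist_force: [-1.7, 0.1, 6.4]
opening: 0.183
grasp_force: 58.6
```

apply_moves --moves '[{"jaw": 0,"offset": [0,0,-12],"rot": [0,0,0]},{"jaw": 0,"offset": [0,0,-25],"rot": [0,-3,0]},{"jaw": 0,"offset": [0,0,-40],"rot": [0,-3,0]},{"jaw": 0,"offset": [0,0,-50],"rot": [0,0,0]},{"jaw": 0,"offset": [0,0,-50],"rot": [0,0,0]}]'

```text
time_s: 5.6
eef_pos: [0.5369, -0.2414, 0.212]
eef_rot: [-0.01, 0.982, -0.184, -0.052]
wrist_force: [0.7, -1.3, -2.6]
opening: 0.176
grasp_force: 58.6
```

```bash
python3 - <<'E'
from h import *
rgb,d,K,M=shot('wrist'); save('w2.png',rgb)
for c in('scene','side'):
    rgb,d,K,M=shot(c); C=cloud(d,K,M); 
    if c=='scene': save('s2.png',rgb)
    z=C[...,2]; x=C[...,0]; y=C[...,1]
    box=(d>0)&(x>.38)&(x<.62)&(y>.15)&(y<.36)
    rim=C[box&(z>.136)&(z<.15)]; print(c,'rim',len(rim))
    p=rim[:,:2].astype(np.float32)*1000
    print(cv2.minEnclosingCircle(p), rim[:,2].max())
    fu=C[box&(z>.095)&(z<.15)]
    # fit cone: circle fit on rim
    A=np.c_[2*p,np.ones(len(p))]; s=np.linalg.lstsq(A,(p**2).sum(1),rcond=None)[0]; print('lsq',s[:2],np.sqrt(s[2]+s[0]**2+s[1]**2))
    tube=C[(d>0)&(z>.105)&(z<.116)&(y>.0)&(y<.17)&(x>.43)&(x<.57)]
    print('tubetop',len(tube),np.polyfit(tube[:,1],tube[:,0],1))
    sc=C[(d>0)&(z>.06)&(z<.07)&(y>-.1)&(y<.06)&(x>.43)&(x<.57)]
    print('scale',len(sc),cv2.minAreaRect(sc[:,:2].astype(np.float32)*1000))
E
python3 - <<'E'
import sys; sys.path.insert(0,'.')
import cv2,numpy as np
a=cv2.imread('pics/s2.png')[100:300,180:480]; cv2.imwrite('pics/s2c.png',cv2.resize(a,(780,520)))
E
```

```text
scene rim 215
((464.671875, 260.75665283203125), 65.05474853515625) 0.14385165664255106
lsq [466.22153038 259.84815069] 59.18483014556472
tubetop 393 [-0.17465454  0.51501633]
scale 470 ((492.08990478515625, -17.915626525878906), (38.00922393798828, 161.65916442871094), 8.055245399475098)
side rim 185
((468.8658447265625, 257.85302734375), 64.03589630126953) 0.14767300614723644
lsq [468.56371488 257.82624311] 58.51150915088977
tubetop 306 [-0.16281188  0.51591059]
scale 355 ((493.47100830078125, -18.643760681152344), (41.86106872558594, 160.21484375), 8.909213066101074)
```

View pics/s2c.png

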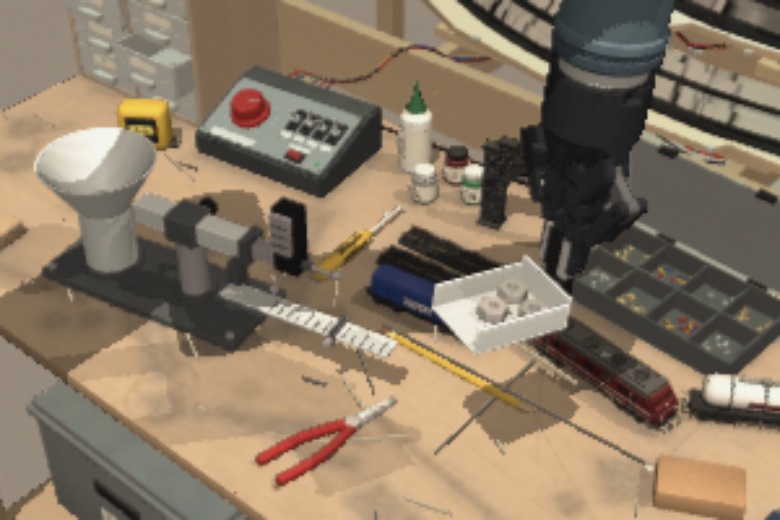

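The scoop is held level with all three nuts inside, at (510,300) in this crop. The funnel mouth is at (95,160), which measures to about (0.468, 0.259), and the stand yaw is about +9.5°.

```bash
cat >> h.py <<'E'
def pose(yaw,tilt,lip,off=(-.096,0,.032)):
    B=R.from_euler('z',yaw,degrees=True)*R.from_matrix(np.diag([1,-1,-1.]))*R.from_euler('y',tilt,degrees=True)
    T=np.eye(4); T[:3,:3]=B.as_matrix(); T[:3,3]=np.array(lip)-B.apply(off); return T
def rel(A,B):
    D=np.linalg.inv(A)@B; return (D[:3,3]*1000).round(1).tolist(), R.from_matrix(D[:3,:3]).as_rotvec(degrees=True).round(1).tolist()
E
python3 - <<'E'
from h import *
T=Twt(); print(T.round(3).tolist())
f=np.array([.468,.259]); u=np.array([np.cos(np.radians(21)),np.sin(np.radians(21))])
l=f+.022*u
S=[pose(21,-6,[*l,.21])]+[pose(21,t,[*l,z]) for t,z in((4,.195),(14,.18),(22,.165),(28,.155),(33,.152),(38,.152),(42,.152))]
print(S[0].round(3).tolist(),S[-1].round(3).tolist())
p=T
for s in S: print(rel(p,s)); p=s
E
```

```text
[[0.928, -0.361, -0.092, 0.539], [-0.36, -0.932, 0.034, -0.243], [-0.098, 0.002, -0.995, 0.214], [0.0, 0.0, 0.0, 1.0]]
[[0.928, 0.358, -0.098, 0.581], [0.356, -0.934, -0.037, 0.302], [-0.105, 0.0, -0.995, 0.232], [0.0, 0.0, 0.0, 1.0]] [[0.694, 0.358, 0.625, 0.535], [0.266, -0.934, 0.24, 0.285], [0.669, -0.0, -0.743, 0.24], [0.0, 0.0, 0.0, 1.0]]
([-159.0, -523.4, -2.7], [-4.2, -0.3, -42.0])
([-5.4, -0.0, -1.3], [0.0, 10.0, 0.0])
([-8.1, 0.0, -1.2], [0.0, 10.0, -0.0])
([-9.0, -0.0, 1.5], [0.0, 8.0, 0.0])
([-7.6, 0.0, -0.6], [0.0, 6.0, 0.0])
([-4.6, -0.0, -5.6], [-0.0, 5.0, -0.0])
([-3.2, 0.0, -8.2], [-0.0, 5.0, -0.0])
([-2.5, 0.0, -6.6], [0.0, 4.0, 0.0])
```

apply_moves --moves '[{"jaw": 0,"offset": [0,0,-35],"rot": [0,0,0]},{"jaw": 0,"offset": [-8,-27,-5],"rot": [0,0,0]},{"jaw": 0,"offset": [-14,-45,0],"rot": [0,0,0]},{"jaw": 0,"offset": [-14,-45,0],"rot": [0,0,0]},{"jaw": 0,"offset": [-14,-45,0],"rot": [0,0,0]}]'

```text
time_s: 6.38
eef_pos: [0.5519, -0.0724, 0.2536]
eef_rot: [-0.01, 0.981, -0.184, -0.053]
wrist_force: [0.8, 1.2, -2.5]
opening: 0.179
grasp_force: 58.8
```

apply_moves --moves '[{"jaw": 0,"offset": [-15,-48,0],"rot": [0,0,0]},{"jaw": 0,"offset": [-15,-48,0],"rot": [0,0,0]},{"jaw": 0,"offset": [-15,-48,0],"rot": [0,0,0]},{"jaw": 0,"offset": [-15,-48,0],"rot": [0,0,0]},{"jaw": 0,"offset": [-15,-48,0],"rot": [0,0,0]}]'

```text
time_s: 7.0
eef_pos: [0.5691, 0.178, 0.2614]
eef_rot: [-0.009, 0.981, -0.184, -0.053]
wrist_force: [0.7, -0.5, -3.0]
opening: 0.179
grasp_force: 58.8
```

apply_moves --moves '[{"jaw": 0,"offset": [-14,-45,0],"rot": [0,0,0]},{"jaw": 0,"offset": [-12,-40,0],"rot": [0,0,0]},{"jaw": 0,"offset": [-8,-26,0],"rot": [0,0,0]},{"jaw": 0,"offset": [0,-10,0],"rot": [-0.5,0,-5]},{"jaw": 0,"offset": [0,0,0],"rot": [-1,0,-10]}]'

```text
time_s: 7.62
eef_pos: [0.5814, 0.3021, 0.2644]
eef_rot: [-0.003, 0.997, -0.05, -0.054]
wrist_force: [-0.7, -0.8, -1.4]
opening: 0.179
grasp_force: 58.8
```

apply_moves --moves '[{"jaw": 0,"offset": [0,0,0],"rot": [-1,0,-10]},{"jaw": 0,"offset": [0,0,0],"rot": [-1,0,-10]},{"jaw": 0,"offset": [0,0,0],"rot": [-0.7,-0.3,-7]},{"jaw": 0,"offset": [0,0,0],"rot": [0,0,0]},{"jaw": 0,"offset": [0,0,0],"rot": [0,0,0]}]'

```text
time_s: 8.25
eef_pos: [0.5822, 0.3013, 0.2658]
eef_rot: [0.008, 0.982, 0.181, -0.055]
wrist_force: [-0.1, 0.2, -1.6]
opening: 0.182
grasp_force: 58.7
```

```bash
python3 - <<'E'
from h import *
T=Twt(); print(T.round(3).tolist())
f=np.array([.468,.259]); u=np.array([np.cos(np.radians(21)),np.sin(np.radians(21))])
l=f+.022*u
S=[pose(21,-6,[*l,.21])]+[pose(21,t,[*l,z]) for t,z in((4,.195),(14,.18),(22,.165),(28,.155),(33,.152),(38,.152),(42,.152))]
print(rel(T,S[0]))
rgb,d,K,M=shot('scene'); save('s3.png',rgb)
r=ctrl.outline_of('scene','nut_1');P=cloud(d,K,M)
for k in r: print(k['score'],k['position'],P[k['region']].mean(0).round(3))
lp=(T@[-.096,0,.032,1])[:3]; print('lip',lp.round(3),proj(lp,K,M).round())
a=rgb[60:300,150:450,::-1]; cv2.imwrite('pics/s3c.png',cv2.resize(a,(750,600)))
E
```

```text
[[0.929, 0.356, -0.105, 0.582], [0.354, -0.934, -0.036, 0.301], [-0.11, -0.004, -0.994, 0.266], [0.0, 0.0, 0.0, 1.0]]
([2.8, -1.3, 34.0], [-0.2, 0.3, -0.1])
lip [0.49  0.266 0.245] [216. 122.]
```

View pics/s3c.png

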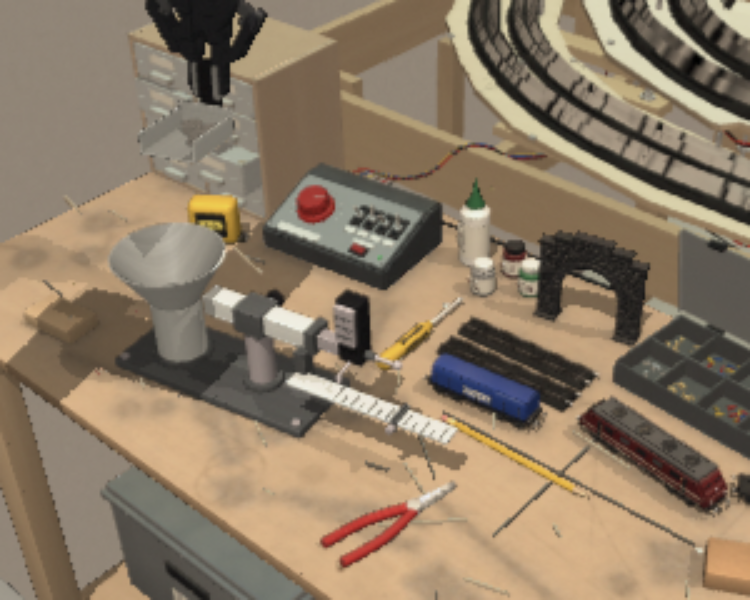

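The scoop hangs at (195,130), lip over the funnel at (170,250) and nuts still inside. Next I lower it and tip.

apply_moves --moves '[{"jaw": 0,"offset": [3,-1,34],"rot": [0,0,0]},{"jaw": 0,"offset": [-5,0,-1],"rot": [0,10,0]},{"jaw": 0,"offset": [-8,0,-1],"rot": [0,10,0]},{"jaw": 0,"offset": [-9,0,2],"rot": [0,8,0]},{"jaw": 0,"offset": [-8,0,-1],"rot": [0,6,0]}]'

```text
time_s: 8.98
eef_pos: [0.5534, 0.2915, 0.2287]
eef_rot: [-0.046, 0.954, 0.176, 0.237]
wrist_force: [0.6, 0.3, -1.6]
opening: 0.179
grasp_force: 58.9
```

apply_moves --moves '[{"jaw": 0,"offset": [-2,0,-3],"rot": [0,2.5,0]},{"jaw": 0,"offset": [-2,0,-3],"rot": [0,2.5,0]},{"jaw": 0,"offset": [-1,0,-4],"rot": [0,2.5,0]},{"jaw": 0,"offset": [-1,0,-4],"rot": [0,2.5,0]},{"jaw": 0,"offset": [-1,0,-3],"rot": [0,2,0]}]'

```text
time_s: 9.6
eef_pos: [0.5399, 0.2862, 0.2395]
eef_rot: [-0.064, 0.925, 0.17, 0.334]
wrist_force: [0.0, 0.1, -2.6]
opening: 0.177
grasp_force: 59.0
```

apply_moves --moves '[{"jaw": 0,"offset": [-1,0,-3],"rot": [0,2,0]},{"jaw": 0,"offset": [0,0,0],"rot": [0,0,0]},{"jaw": 0,"offset": [0,0,0],"rot": [0,0,0]},{"jaw": 0,"offset": [0,0,0],"rot": [0,0,0]},{"jaw": 0,"offset": [0,0,0],"rot": [0,0,0]}]'

```text
time_s: 10.22
eef_pos: [0.5382, 0.2856, 0.2412]
eef_rot: [-0.067, 0.919, 0.17, 0.35]
wrist_force: [-0.1, 1.9, -1.8]
opening: 0.176
grasp_force: 59.0
```

```bash
python3 - <<'E'
from h import *
T=Twt(); print(T.round(3).tolist(), (T@[-.096,0,.032,1]).round(3))
rgb,d,K,M=shot('side'); a=rgb[60:260,130:330]
rgb2,d,K,M=shot('scene'); b=rgb2[60:260,130:330]
rgb3,d,K,M=shot('wrist')
c=np.hstack([cv2.resize(a,(400,400)),cv2.resize(b,(400,400))]); save('p4.png',np.vstack([c,np.hstack([cv2.resize(rgb3,(320,200)),np.zeros((200,480,3),np.uint8)])]))
E
```

```text
[[0.697, 0.358, 0.621, 0.538], [0.265, -0.934, 0.241, 0.286], [0.666, -0.004, -0.746, 0.241], [0.0, 0.0, 0.0, 1.0]] [0.491 0.268 0.153 1.   ]
```

View pics/p4.png

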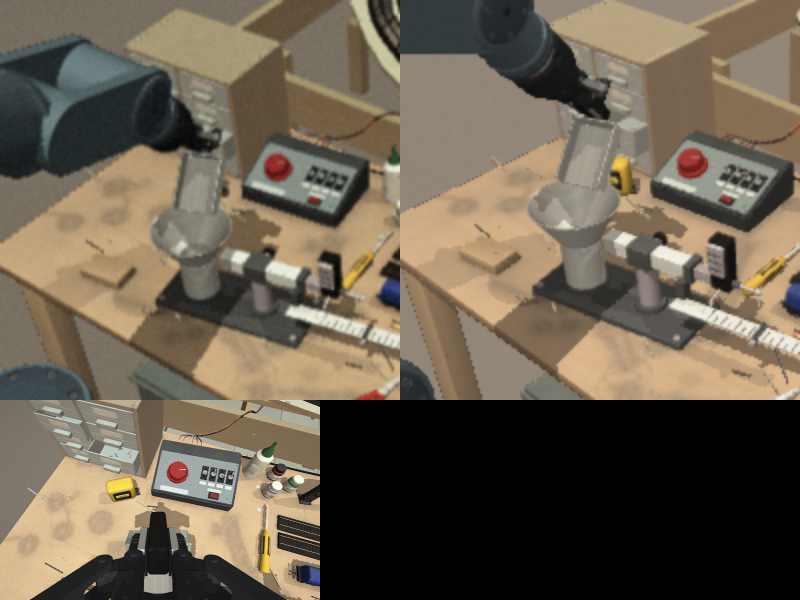

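The tray is empty in both views (left scoop at (200,180), right at (590,155)) and nothing lies on the bench round the gauge. Next I raise and level the scoop, then look straight down the funnel with the wrist camera.

apply_moves --moves '[{"jaw": 0,"offset": [33,0,-37],"rot": [0,0,0]},{"jaw": 0,"offset": [0,0,0],"rot": [0,-10.5,0]},{"jaw": 0,"offset": [0,0,0],"rot": [0,-10.5,0]},{"jaw": 0,"offset": [0,0,0],"rot": [0,-10.5,0]},{"jaw": 0,"offset": [0,0,0],"rot": [0,-10.5,0]}]'

```text
time_s: 11.0
eef_pos: [0.5387, 0.2856, 0.2921]
eef_rot: [-0.001, 0.983, 0.182, -0.004]
wrist_force: [1.3, 1.2, -2.1]
opening: 0.175
grasp_force: 58.9
```

apply_moves --moves '[{"jaw": 0,"offset": [-40,0,0],"rot": [0,0,0]},{"jaw": 0,"offset": [-50,0,0],"rot": [0,0,0]},{"jaw": 0,"offset": [-45,0,0],"rot": [0,0,0]},{"jaw": 0,"offset": [-19,0,0],"rot": [0,0,0]},{"jaw": 0,"offset": [0,0,0],"rot": [0,0,0]}]'

```text
time_s: 11.62
eef_pos: [0.3939, 0.2301, 0.2917]
eef_rot: [-0.002, 0.983, 0.182, -0.001]
wrist_force: [0.8, 0.4, -1.8]
opening: 0.179
grasp_force: 59.0
```

```bash
python3 - <<'E'
from h import *
T=Twt(); print(T.round(3).tolist())
rgb,d,K,M=shot('wrist'); C=cloud(d,K,M)
p=proj(np.array([.468,.259,.142]),K,M); print(p); 
for k in ctrl.outline_of('wrist','nut_1'): 
    P=C[k['region']&(d>0)]; print(k['score'],k['position'],P.mean(0).round(3),P[:,2].max())
x,y=[int(np.clip(v,a,b)) for v,a,b in((p[0],100,540),(p[1],100,300))]
save('w5.png',cv2.resize(rgb[y-100:y+100,x-100:x+100],(600,600)))
v=(C[...,2]>.134)&(C[...,2]<.150)&(np.hypot(C[...,0]-.468,C[...,1]-.259)<.09)&(d>0)
print('rim',cv2.minEnclosingCircle(C[v][:,:2].astype(np.float32)*1000), C[v].mean(0))
E
```

```text
[[0.933, 0.359, -0.003, 0.394], [0.359, -0.933, 0.003, 0.23], [-0.002, -0.004, -1.0, 0.292], [0.0, 0.0, 0.0, 1.0]]
[317.71375571  88.48200345]
0.88 [303.9, 85.7] [0.472 0.268 0.037] 0.04051615902426503
0.59 [328.3, 90.5] [0.471 0.248 0.031] 0.03900479505281457
0.53 [298.2, 84.5] [0.469 0.278 0.028] 0.0299888147987023
rim ((467.3040771484375, 261.6822814941406), 61.67927932739258) [0.47239151 0.26379818 0.13926822]
```

View pics/w5.png

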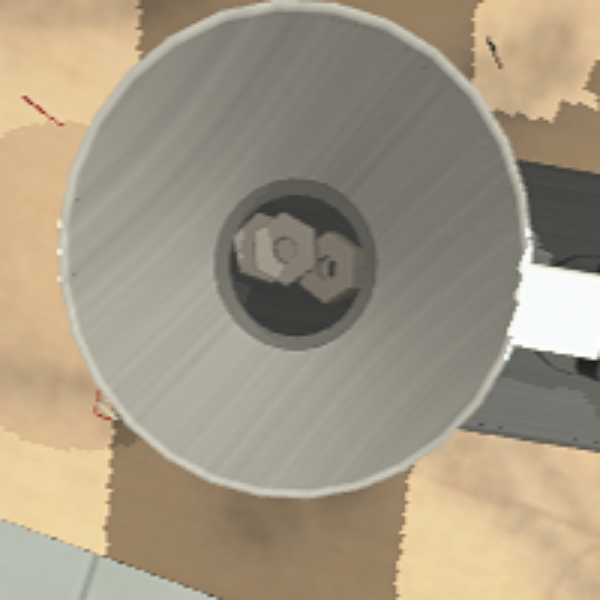

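All three nuts lie at the bottom of the tube, around (295,255) in the crop at heights 28–40 mm. The scoop now goes back to its original place.

apply_moves --moves '[{"jaw": 0,"offset": [-3,35,0],"rot": [0,0,0]},{"jaw": 0,"offset": [-6,55,0],"rot": [0,0,0]},{"jaw": 0,"offset": [-6,60,0],"rot": [0,0,0]},{"jaw": 0,"offset": [-6,60,0],"rot": [0,0,0]},{"jaw": 0,"offset": [-6,60,0],"rot": [0,0,0]}]'

```text
time_s: 12.35
eef_pos: [0.4672, -0.0339, 0.2905]
eef_rot: [-0.001, 0.983, 0.182, -0.002]
wrist_force: [1.0, 0.6, -2.7]
opening: 0.181
grasp_force: 59.1
```

apply_moves --moves '[{"jaw": 0,"offset": [-6,60,0],"rot": [0,0,0]},{"jaw": 0,"offset": [-6,60,0],"rot": [0,0,0]},{"jaw": 0,"offset": [-6,55,0],"rot": [0,0,0]},{"jaw": 0,"offset": [0,39,0],"rot": [0,0,0]},{"jaw": 0,"offset": [0,0,0],"rot": [0,0,10.5]}]'

```text
time_s: 12.98
eef_pos: [0.5268, -0.2416, 0.2884]
eef_rot: [-0.001, 0.996, 0.088, -0.003]
wrist_force: [0.1, 0.6, -2.0]
opening: 0.183
grasp_force: 59.5
```

apply_moves --moves '[{"jaw": 0,"offset": [0,0,30],"rot": [0,0,10.5]},{"jaw": 0,"offset": [0,0,50],"rot": [0,0,10.5]},{"jaw": 0,"offset": [0,0,50],"rot": [0,0,10.5]},{"jaw": 0,"offset": [0,0,30],"rot": [0,0,0]},{"jaw": 0,"offset": [0,0,0],"rot": [0,0,0]}]'

```text
time_s: 13.6
eef_pos: [0.5237, -0.2367, 0.1262]
eef_rot: [-0.002, 0.983, -0.182, -0.005]
wrist_force: [1.5, -0.5, -1.3]
opening: 0.18
grasp_force: 59.2
```

```bash
python3 - <<'E'
from h import *
T=Twt(); print(T.round(4).tolist()); print(rel(T,pose(-21.5,0,(0,0,0)))[1])
rgb,d,K,M=shot('side'); C=cloud(d,K,M)
for k in ctrl.outline_of('side','scoop')[:1]:
    P=C[k['region']&(d>0)]; print(k['score'],np.percentile(P,[1,50,99],axis=0).round(3).tolist())
E
```

```text
[[0.9336, -0.3583, -0.0101, 0.5237], [-0.3583, -0.9336, 0.0058, -0.2367], [-0.0115, -0.0018, -0.9999, 0.1262], [0.0, 0.0, 0.0, 1.0]]
[-0.1, 0.7, 0.5]
0.61 [[0.427, -0.262, 0.089], [0.481, -0.219, 0.097], [0.524, -0.178, 0.151]]
```

apply_moves --moves '[{"jaw": 0,"offset": [2,0,40],"rot": [0,0.7,0]},{"jaw": 0,"offset": [0,0,35],"rot": [0,0,0]},{"jaw": 0,"offset": [0,0,11],"rot": [0,0,0]},{"jaw": 0,"offset": [0,0,3],"rot": [0,0,0]},{"jaw": 0,"offset": [0,0,1],"rot": [0,0,0]}]'

```text
time_s: 14.32
eef_pos: [0.5283, -0.2392, 0.0414]
eef_rot: [0.001, 0.983, -0.182, 0.005]
wrist_force: [0.6, -0.1, -2.1]
opening: 0.178
grasp_force: 59.3
```

apply_moves --moves '[{"jaw": 0,"offset": [0,0,0],"rot": [0,0,0]},{"jaw": 0,"offset": [0,0,1],"rot": [0,-0.6,0]},{"jaw": 0,"offset": [0,0,1],"rot": [0,0,0]},{"jaw": 0,"offset": [0,0,1],"rot": [0,0,0]},{"jaw": 0,"offset": [0,0,0],"rot": [0,0,0]}]'

```text
time_s: 14.95
eef_pos: [0.5268, -0.2382, 0.0365]
eef_rot: [-0.0, 0.983, -0.182, -0.002]
wrist_force: [0.5, 0.0, -2.3]
opening: 0.177
grasp_force: 59.3
```

apply_moves --moves '[{"jaw": 0,"offset": [0,0,1],"rot": [0,0,0]},{"jaw": 0,"offset": [0,0,0.5],"rot": [0,0,0]},{"jaw": 0,"offset": [0,0,0.5],"rot": [0,0,0]},{"jaw": 0,"offset": [0,0,0],"rot": [0,0,0]},{"jaw": 0,"offset": [0,0,0],"rot": [0,0,0]}]'

```text
time_s: 15.58
eef_pos: [0.527, -0.2383, 0.0352]
eef_rot: [-0.0, 0.983, -0.182, -0.002]
wrist_force: [-3.2, 1.5, 5.3]
opening: 0.182
grasp_force: 60.5
```

apply_moves --moves '[{"jaw": 0.35,"offset": [0,0,0],"rot": [0,0,0]},{"jaw": 0.6,"offset": [0,0,0],"rot": [0,0,0]},{"jaw": 1,"offset": [0,0,0],"rot": [0,0,0]},{"jaw": 1,"offset": [0,0,0],"rot": [0,0,0]},{"jaw": 1,"offset": [0,0,0],"rot": [0,0,0]}]'

```text
time_s: 16.2
eef_pos: [0.5269, -0.2382, 0.0346]
eef_rot: [-0.0, 0.983, -0.182, -0.002]
wrist_force: [0.1, -0.3, 0.6]
opening: 1.001
grasp_force: 0.0
```

apply_moves --moves '[{"jaw": 1,"offset": [0,0,-40],"rot": [0,0,0]},{"jaw": 1,"offset": [0,0,-60],"rot": [0,0,0]},{"jaw": 1,"offset": [0,0,-60],"rot": [0,0,0]},{"jaw": 1,"offset": [0,0,-60],"rot": [0,0,-10.5]},{"jaw": 1,"offset": [0,0,0],"rot": [0,0,-10.5]}]'

```text
time_s: 16.82
eef_pos: [0.5304, -0.2404, 0.2616]
eef_rot: [0.003, 1.0, 0.003, 0.003]
wrist_force: [-0.2, 0.3, -1.3]
opening: 1.0
grasp_force: 0.0
```

```bash
python3 - <<'E'
from h import *
T=Twt(); print(T.round(3).tolist())
rgb,d,K,M=shot('wrist'); save('w6.png',rgb); C=cloud(d,K,M)
for n in('scoop','grip','clip_mark','clip','pointer','lock_button'):
    for r in ctrl.outline_of('wrist',n)[:2]:
        m=r['region']&(d>0); P=C[m]
        print(n,round(r['score'],2),np.round(r['position']),m.sum(),np.percentile(P,[2,50,98],axis=0).round(3).tolist() if m.sum() else '')
        if n=='scoop':
            F=P[np.abs(P[:,2]-.003)<.006]; A=np.c_[F[:,:2],np.ones(len(F))]; print('floor tilt',np.linalg.lstsq(A,F[:,2],rcond=None)[0])
E
```

```text
[[1.0, 0.006, 0.006, 0.53], [0.006, -1.0, -0.005, -0.24], [0.006, 0.006, -1.0, 0.262], [0.0, 0.0, 0.0, 1.0]]
scoop 0.8 [301. 203.] 4293 [[0.435, -0.256, 0.001], [0.482, -0.222, 0.003], [0.538, -0.181, 0.074]]
floor tilt [ 0.0037607  -0.00785279 -0.00043678]
scoop 0.63 [ 19. 198.] 1249 [[0.486, -0.016, 0.011], [0.519, 0.022, 0.104], [0.528, 0.082, 0.123]]
floor tilt [ 0.13551983  0.23682196 -0.08255889]
grip 0.87 [ 17. 201.] 1169 [[0.487, -0.016, 0.087], [0.519, 0.022, 0.104], [0.528, 0.033, 0.124]]
clip_mark 0.66 [113. 208.] 326 [[0.478, -0.046, 0.061], [0.495, -0.04, 0.069], [0.514, -0.032, 0.073]]
clip_mark 0.47 [ 6. 77.] 1092 [[0.598, 0.071, 0.005], [0.623, 0.076, 0.014], [0.668, 0.084, 0.019]]
clip 0.8 [114. 209.] 346 [[0.478, -0.046, 0.062], [0.496, -0.04, 0.069], [0.513, -0.032, 0.073]]
clip 0.62 [ 9. 74.] 1171 [[0.597, 0.071, 0.0], [0.623, 0.076, 0.014], [0.667, 0.085, 0.019]]
pointer 0.83 [ 19. 198.] 1187 [[0.486, -0.016, 0.084], [0.519, 0.022, 0.104], [0.528, 0.034, 0.123]]
lock_button 0.5 [  3. 220.] 54 [[0.501, 0.022, 0.118], [0.503, 0.023, 0.122], [0.506, 0.025, 0.126]]
```

View pics/w6.png

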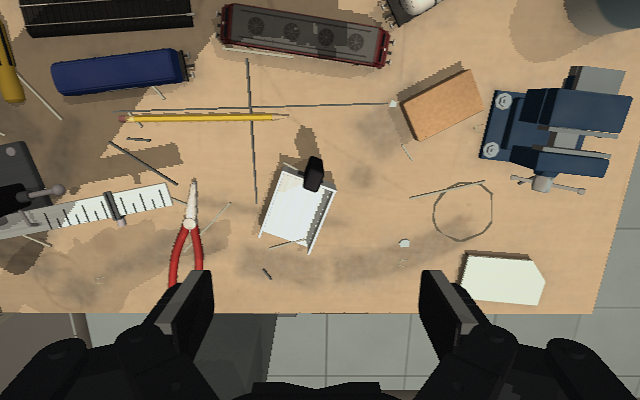

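The scoop stands upright and empty at (300,205), let go with its floor level. The pliers, pencil and block are untouched, and the clip is at (113,208). Next is the gauge.

apply_moves --moves '[{"jaw": 1,"offset": [-6,-50,0],"rot": [0,0,0]},{"jaw": 1,"offset": [-8,-60,0],"rot": [0,0,0]},{"jaw": 1,"offset": [-8,-60,0],"rot": [0,0,0]},{"jaw": 1,"offset": [-8,-50,0],"rot": [0,0,-5]},{"jaw": 1,"offset": [0,0,0],"rot": [0,0,-10.5]}]'

```text
time_s: 17.8
eef_pos: [0.4966, -0.0151, 0.2544]
eef_rot: [-0.002, 0.99, 0.139, -0.002]
wrist_force: [-0.2, -1.2, 0.1]
opening: 0.995
grasp_force: 0.0
```

apply_moves --moves '[{"jaw": 1,"offset": [0,0,0],"rot": [0,0,-10.5]},{"jaw": 1,"offset": [0,0,0],"rot": [0,0,-10.5]},{"jaw": 1,"offset": [0,0,0],"rot": [0,0,-10.5]},{"jaw": 1,"offset": [0,0,0],"rot": [0,0,-10.5]},{"jaw": 1,"offset": [0,0,0],"rot": [0,0,-10.5]}]'

```text
time_s: 18.42
eef_pos: [0.4973, -0.0185, 0.2542]
eef_rot: [-0.002, 0.828, 0.561, -0.002]
wrist_force: [0.3, -0.2, -0.4]
opening: 1.0
grasp_force: 0.0
```

apply_moves --moves '[{"jaw": 1,"offset": [0,0,0],"rot": [0,0,-10.5]},{"jaw": 1,"offset": [0,0,0],"rot": [0,0,-10.5]},{"jaw": 1,"offset": [0,0,0],"rot": [0,0,-10.5]},{"jaw": 1,"offset": [0,0,0],"rot": [0,0,0]},{"jaw": 1,"offset": [0,0,0],"rot": [0,0,0]}]'

```text
time_s: 19.05
eef_pos: [0.4975, -0.0185, 0.2547]
eef_rot: [-0.002, 0.648, 0.762, -0.001]
wrist_force: [0.5, -0.3, 0.3]
opening: 1.005
grasp_force: 0.0
```

```bash
python3 - <<'E'
from h import *
T=Twt(); print(T.round(4).tolist())
rgb,d,K,M=shot('wrist'); save('w7.png',rgb); C=cloud(d,K,M); np.savez('w7.npz',C=C,d=d,K=K,M=M,T=T)
for n in('grip','clip_mark','clip','pointer','lock_button'):
    for r in ctrl.outline_of('wrist',n)[:2]:
        m=r['region']&(d>0); P=C[m]
        print(n,round(r['score'],2),np.round(r['position']),m.sum(),np.percentile(P,[2,50,98],axis=0).round(3).tolist() if m.sum() else '')
        if 'cl' in n or n=='grip':
            Q=P[P[:,2]>(.158 if n=='grip' else .0695)]; print('  top',len(Q),np.median(Q,0), cv2.minAreaRect(Q[:,:2].astype(np.float32)*1000) if len(Q)>4 else '')
x,y,z=C[...,0],C[...,1],C[...,2]; ok=(d>0)&(x>.4)&(x<.6)
sc=C[ok&(z>.061)&(z<.0685)&(y>-.1)&(y<.06)]; print('scale',len(sc),cv2.minAreaRect(sc[:,:2].astype(np.float32)*1000))
g=C[ok&(z>.16)&(z<.17)&(y>-.02)&(y<.08)]; print('griptop',len(g),g.mean(0),cv2.minAreaRect(g[:,:2].astype(np.float32)*1000))
save('w7b.png',cv2.resize(rgb,(800,500)))
E
```

```text
[[-0.161, 0.9869, -0.0041, 0.4975], [0.987, 0.161, 0.0017, -0.0185], [0.0023, -0.0038, -1.0, 0.2547], [0.0, 0.0, 0.0, 1.0]]
grip 0.7 [348. 129.] 3062 [[0.496, -0.011, 0.09], [0.511, 0.04, 0.161], [0.526, 0.072, 0.165]]
  top 1764 [0.51216889 0.03622989 0.16366845] ((511.6171569824219, 35.64130783081055), (28.605831146240234, 28.00863265991211), 12.005006790161133)
clip_mark 0.69 [309. 199.] 355 [[0.478, -0.046, 0.059], [0.494, -0.038, 0.069], [0.513, -0.033, 0.073]]
  top 130 [ 0.49914843 -0.03786341  0.07071821] ((499.2628173828125, -37.91558074951172), (28.911588668823242, 7.3839430809021), 12.14328384399414)
clip 0.58 [311. 198.] 269 [[0.479, -0.044, 0.065], [0.494, -0.038, 0.069], [0.512, -0.033, 0.074]]
  top 118 [ 0.49790464 -0.03791183  0.07091222] ((498.8009338378906, -38.241966247558594), (27.902286529541016, 7.1217942237854), 11.642601013183594)
clip 0.28 [282. 324.] 4710 [[0.433, -0.257, 0.002], [0.488, -0.229, 0.009], [0.537, -0.177, 0.074]]
  top 234 [ 0.52692201 -0.23455758  0.07371824] ((526.7296752929688, -236.88760375976562), (16.433189392089844, 20.8471622467041), 67.4084243774414)
pointer 0.6 [349. 130.] 3150 [[0.496, -0.012, 0.0], [0.511, 0.04, 0.161], [0.528, 0.072, 0.165]]
pointer 0.45 [284. 326.] 4745 [[0.433, -0.257, 0.002], [0.488, -0.229, 0.009], [0.536, -0.177, 0.074]]
lock_button 0.98 [333. 135.] 430 [[0.496, 0.024, 0.129], [0.5, 0.035, 0.161], [0.505, 0.044, 0.162]]
lock_button 0.22 [349. 128.] 2981 [[0.496, -0.011, 0.091], [0.511, 0.041, 0.161], [0.526, 0.072, 0.165]]
scale 3928 ((491.777099609375, -17.45867919921875), (36.96805953979492, 159.97911071777344), 9.34616756439209)
griptop 1696 [0.51248315 0.03635057 0.16338803] ((511.6829833984375, 35.634403228759766), (28.47987937927246, 27.96774673461914), 12.005006790161133)
```

View pics/w7b.png

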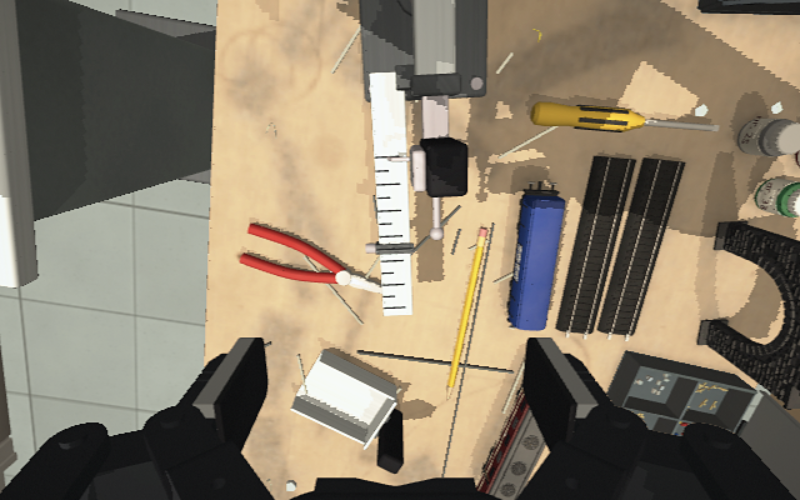

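The wrist view shows the grip at (445,165) with the lock button on its left at (419,170). The pointer wire is at (395,155), the clip ridge at (392,247), and the scale runs to (397,312). I fit the yaw once more.

```bash
python3 - <<'E'
from h import *
D=np.load('w7.npz');C=D['C'];d=D['d'];T=D['T'];K=D['K'];M=D['M']
x,y,z=C[...,0],C[...,1],C[...,2]; ok=(d>0)&(x>.4)&(x<.6)
m=ok&(z>.061)&(z<.069)&(y>-.1)&(y<.05)
for nm,f in(('left',np.min),('right',np.max)):
    pts=[]
    for v in range(400):
        c=np.where(m[v])[0]
        if len(c)>8: u=f(c); pts.append(C[v,u,:2])
    pts=np.array(pts); 
    for _ in range(4):
        p=np.polyfit(pts[:,1],pts[:,0],1); r=np.abs(pts[:,0]-np.polyval(p,pts[:,1])); pts=pts[r<max(.0015,1.5*np.median(r))]
    print(nm,np.degrees(np.arctan(-p[0])),len(pts))
mt=ok&(z>.106)&(z<.118)&(y>.06)&(y<.2); print('tubetop',mt.sum(),np.degrees(np.arctan(-np.polyfit(y[mt],x[mt],1)[0])))
# grip top hull excluding button
g=ok&(z>.1625)&(z<.17)&(y>-.02)&(y<.08); print(g.sum(),cv2.minAreaRect(C[g][:,:2].astype(np.float32)*1000))
cl=ok&(z>.0695)&(z<.0755)&(y>-.06)&(y<-.02)
q=C[cl]; print('clip',len(q),q.mean(0),cv2.fitLine(q[q[:,2]>.071][:,:2].astype(np.float32),cv2.DIST_L2,0,.01,.01).ravel())
pw=ok&(z>.074)&(z<.11)&(x<.492)&(y>-.01)&(y<.07); print('pointer wire',pw.sum(),C[pw].round(4)[:12].tolist())
for yaw in(9.5,11):
    print(yaw,rel(T,np.block([[ (R.from_euler('z',90+yaw,degrees=True).as_matrix()@np.diag([1,-1,-1.])),np.array([[.514],[.036],[.126]])],[np.zeros((1,3)),np.ones((1,1))]])))
E
```

```text
left 11.858397688226797 138
right 11.908686364785254 124
tubetop 3055 10.686339618557835
1304 ((512.0890502929688, 35.83738327026367), (27.23641586303711, 27.233901977539062), 12.160096168518066)
clip 130 [ 0.4987223  -0.03783284  0.07109439] [ 0.9797034   0.20045257  0.49893725 -0.03817114]
pointer wire 38 [[0.4835, 0.0312, 0.0828], [0.4844, 0.0315, 0.0847], [0.4852, 0.0317, 0.085], [0.4828, 0.03, 0.0807], [0.4837, 0.0305, 0.0845], [0.4845, 0.0308, 0.0859], [0.4854, 0.0311, 0.088], [0.4862, 0.0314, 0.0893], [0.487, 0.0316, 0.09], [0.4879, 0.0317, 0.0903], [0.4887, 0.0318, 0.089], [0.4895, 0.032, 0.0895]]
9.5 ([50.9, 25.6, 128.7], [-0.2, -0.1, -0.2])
11 ([50.9, 25.6, 128.7], [-0.2, -0.1, -1.7])
```

apply_moves --moves '[{"jaw": 1,"offset": [30,14,0],"rot": [0,0,-2.5]},{"jaw": 1,"offset": [20,13,30],"rot": [0,0,0]},{"jaw": 1,"offset": [0,0,30],"rot": [0,0,0]},{"jaw": 1,"offset": [0,0,0],"rot": [0,0,0]},{"jaw": 1,"offset": [0,0,0],"rot": [0,0,0]}]'

```text
time_s: 19.98
eef_pos: [0.5154, 0.0354, 0.1962]
eef_rot: [-0.001, 0.629, 0.777, -0.0]
wrist_force: [-1.0, -0.8, 0.3]
opening: 1.005
grasp_force: 0.0
```

```bash
python3 - <<'E'
from h import *
T=Twt(); yaw=11.85
G=np.eye(4);G[:3,:3]=R.from_euler('z',90+yaw,degrees=True).as_matrix()@np.diag([1,-1,-1.]);G[:3,3]=[.514,.036,.126]
print(rel(T,G))
rgb,d,K,M=shot('wrist'); C=cloud(d,K,M);x,y,z=C[...,0],C[...,1],C[...,2]
g=(d>0)&(z>.1575)&(z<.17)&(y>-.02)&(y<.08)&(x>.47)&(x<.55); print(g.sum(),cv2.minAreaRect(C[g][:,:2].astype(np.float32)*1000))
E
```

```text
([0.8, -1.1, 70.2], [-0.1, -0.1, 0.1])
2439 ((511.827392578125, 36.31111145019531), (28.922422409057617, 27.61012840270996), 11.149372100830078)
```

apply_moves --moves '[{"jaw": 1,"offset": [1,-1,35],"rot": [0,0,0]},{"jaw": 1,"offset": [0,0,35],"rot": [0,0,0]},{"jaw": 1,"offset": [0,0,0],"rot": [0,0,0]},{"jaw": 0.5,"offset": [0,0,0],"rot": [0,0,0]},{"jaw": 0.4,"offset": [0,0,0],"rot": [0,0,0]}]'

```text
time_s: 20.65
eef_pos: [0.5149, 0.0362, 0.1272]
eef_rot: [-0.0, 0.629, 0.777, 0.0]
wrist_force: [-0.8, 0.4, -0.9]
opening: 0.606
grasp_force: 0.0
```

apply_moves --moves '[{"jaw": 0.3,"offset": [0,0,0],"rot": [0,0,0]},{"jaw": 0,"offset": [0,0,0],"rot": [0,0,0]},{"jaw": 0,"offset": [0,0,0],"rot": [0,0,0]},{"jaw": 0,"offset": [0,0,0],"rot": [0,0,0]},{"jaw": 0,"offset": [0,0,0],"rot": [0,0,0]}]'

```text
time_s: 21.28
eef_pos: [0.5154, 0.0367, 0.1265]
eef_rot: [0.0, 0.629, 0.777, 0.001]
wrist_force: [7.1, 2.7, 1.2]
opening: 0.248
grasp_force: 67.0
```

```bash
python3 - <<'E'
from h import *
print(Twt().round(4).tolist(),ctrl.get_obs()['opening']*85)
E
```

```text
[[-0.2082, 0.9781, 0.0012, 0.5154], [0.9781, 0.2082, 0.0014, 0.0367], [0.0012, 0.0015, -1.0, 0.1265], [0.0, 0.0, 0.0, 1.0]] 21.03966525384754
```

apply_moves --moves '[{"jaw": 0,"offset": [-3,-1,0],"rot": [0,0,0]},{"jaw": 0,"offset": [-8,0,0],"rot": [0,0,0]},{"jaw": 0,"offset": [-12,0,0],"rot": [0,0,0]},{"jaw": 0,"offset": [-12,0,0],"rot": [0,0,0]},{"jaw": 0,"offset": [-10,0,0],"rot": [0,0,0]}]'

```text
time_s: 21.9
eef_pos: [0.5246, -0.007, 0.1265]
eef_rot: [0.0, 0.629, 0.777, 0.002]
wrist_force: [10.7, 8.3, 0.5]
opening: 0.253
grasp_force: 65.8
```

apply_moves --moves '[{"jaw": 0,"offset": [-10,-1,0],"rot": [0,0,0]},{"jaw": 0,"offset": [-8,0,0],"rot": [0,0,0]},{"jaw": 0,"offset": [-5,0,0],"rot": [0,0,0]},{"jaw": 0,"offset": [-2,0,0],"rot": [0,0,0]},{"jaw": 0,"offset": [0,0,0],"rot": [0,0,0]}]'

```text
time_s: 22.52
eef_pos: [0.5297, -0.0315, 0.1265]
eef_rot: [0.001, 0.629, 0.777, 0.003]
wrist_force: [15.0, 7.1, -2.8]
opening: 0.249
grasp_force: 64.6
```

```bash
python3 - <<'E'
from h import *
T=Twt(); yh=np.array([-.2053,.9787,0]); xh=np.array([.9787,.2053,0])
print(T[:3,3].round(4), 'moved',((T[:3,3]-[.5154,.0367,.1265])@yh).round(4), ctrl.get_obs()['wrist_force'])
tiles=[]
for c in('scene','side'):
    rgb,d,K,M=shot(c); C=cloud(d,K,M)
    clip=np.array([.4989,-.038,.072]); p=proj(clip,K,M); print(c,'clip px',p)
    for n in('clip_mark','grip','lock_button'):
        for r in ctrl.outline_of(c,n)[:1]:
            P=C[r['region']&(d>0)]; print(n,r['score'],np.median(P,0).round(4),'y',np.percentile(P@yh,[5,50,95]).round(4))
    # pixels per stand-y mm
    print('px of +10mm y',(proj(clip+.01*yh,K,M)-p).round(2))
    x,y=int(p[0]),int(p[1]); tiles.append(cv2.resize(rgb[y-35:y+25,x-40:x+40],(400,300),interpolation=cv2.INTER_CUBIC))
    w=(d>0)&(C[...,2]>.076)&(C[...,2]<.1)&(np.abs((C-clip)@yh)<.03)&((C-clip)@xh<-.0)&((C-clip)@xh>-.03); print('wire',w.sum(),np.median(C[w]@yh) if w.any() else '', 'clip y',clip@yh)
rgb,d,K,M=shot('wrist'); C=cloud(d,K,M)
w=(d>0)&(C[...,2]>.0695)&(C[...,2]<.0755)&(np.abs((C-clip)@yh)<.03)&(np.abs((C-clip)@xh)<.03)
print('wrist clip',w.sum(),np.median(C[w],0) if w.any() else '')
p=proj(clip,K,M); print(p); x=int(np.clip(p[0],80,560)); y=int(np.clip(p[1],60,340)); tiles.append(cv2.resize(rgb[y-60:y+60,x-80:x+80],(400,300),interpolation=cv2.INTER_CUBIC))
tiles.append(np.zeros_like(tiles[0]))
save('f8.png',np.vstack([np.hstack(tiles[:2]),np.hstack(tiles[2:])]))
E
```

```text
[ 0.5297 -0.0315  0.1265] moved -0.0697 [15.04216913  7.11739571 -2.76167945]
scene clip px [309.02462378 223.54143831]
clip_mark 0.58 [ 0.4893 -0.0415  0.0673] y [-0.1447 -0.1417 -0.1375]
grip 0.59 [ 0.5188 -0.0117  0.1059] y [-0.1589 -0.118  -0.0401]
px of +10mm y [-3.54 -1.31]
wire 3 -0.1415613775493814 clip y -0.13961477
side clip px [312.34053751 224.51625401]
clip_mark 0.21 [ 0.5202 -0.0007  0.1058] y [-0.157  -0.1093 -0.0352]
grip 0.65 [ 0.5192 -0.0007  0.1064] y [-0.1574 -0.1089 -0.0464]
px of +10mm y [-3.18 -0.96]
wire 1 -0.14330284812589675 clip y -0.13961477
wrist clip 312 [ 0.5002733  -0.03764243  0.07052938]
[262.59216715 230.76762406]
```

View pics/f8.png

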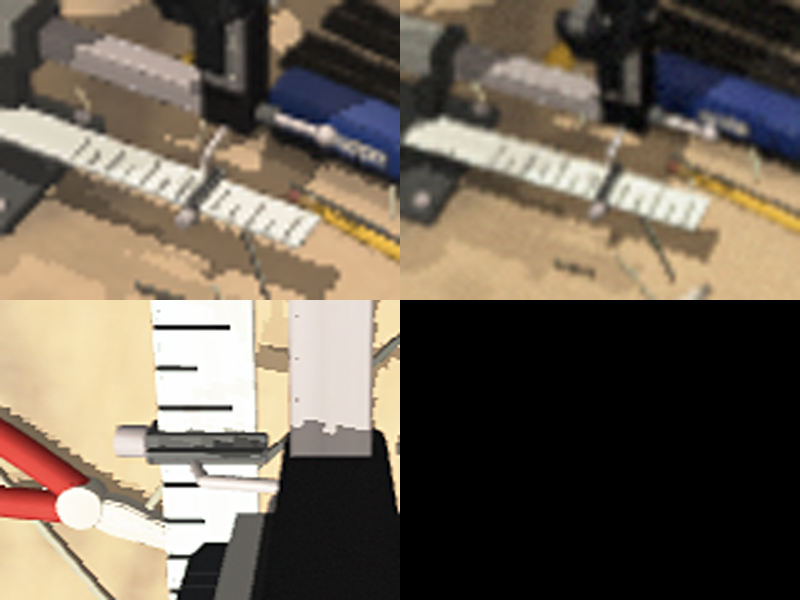

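The pointer stands close to the clip ridge: wrist tile, ridge around (205,447), pointer tip around (195,462). The side push on the wrist grew with my -y shifts, so I take those back and then measure the gap.

apply_moves --moves '[{"jaw": 0,"offset": [0,1,0],"rot": [0,0,0]},{"jaw": 0,"offset": [0,1,0],"rot": [0,0,0]},{"jaw": 0,"offset": [0,1,0],"rot": [0,0,0]},{"jaw": 0,"offset": [0,0,0],"rot": [0,0,0]},{"jaw": 0,"offset": [0,0,0],"rot": [0,0,0]}]'

```text
time_s: 23.6
eef_pos: [0.5297, -0.0311, 0.1265]
eef_rot: [-0.001, 0.629, 0.777, 0.0]
wrist_force: [-0.3, 4.5, 7.1]
opening: 0.246
grasp_force: 69.8
```

```bash
python3 - <<'E'
from h import *
T=Twt(); yh=np.array([-.2053,.9787,0]); xh=np.array([.9787,.2053,0]); o=np.array([.4989,-.038,0])
print(T[:3,3].round(4),'moved',((T[:3,3]-[.5154,.0367,.1265])@yh).round(4),ctrl.get_obs()['wrist_force'].round(1))
rgb,d,K,M=shot('wrist'); C=cloud(d,K,M); X=(C-o)@xh*1000; Y=(C-o)@yh*1000; Z=C[...,2]*1000
w=(d>0)&(Z>74.5)&(Z<105)&(np.abs(Y)<15)&(X>-25)&(X<0)
v,u=np.where(w); i=np.argsort(Z[w])
print('wire X Y Z px'); 
for k in i[:25:2]: print(X[w][k].round(1),Y[w][k].round(1),Z[w][k].round(1),u[k],v[k],rgb[v[k],u[k]].mean().round())
r=(d>0)&(Z>69.5)&(Z<74.5)&(np.abs(Y)<10)&(np.abs(X)<20); print('ridge',r.sum(),'Y',np.percentile(Y[r],[10,50,90]).round(1),'Z',np.percentile(Z[r],[10,50,90]).round(1))
# tip expected
for y in(-3,0,3): print(y,proj(o+[0,0,.079]-.017*xh+y/1000*yh,K,M).round(1), 'ridge0',proj(o+[0,0,.072]-.017*xh,K,M).round(1))
x,y=255,235
save('f9.png',cv2.resize(rgb[y-30:y+30,x-40:x+40],(800,600),interpolation=cv2.INTER_NEAREST))
E
```

```text
[ 0.5297 -0.0311  0.1265] moved -0.0693 [-0.3  4.5  7.1]
wire X Y Z px
-0.6 1.5 80.1 260 234 142.0
-1.7 1.2 81.0 258 235 151.0
-1.0 1.9 81.1 259 234 169.0
-0.2 1.9 82.7 260 235 119.0
-0.8 1.4 82.8 259 236 156.0
-0.2 1.4 82.9 260 236 136.0
-0.7 0.6 84.0 259 238 204.0
-0.5 -0.1 85.1 259 240 251.0
ridge 345 Y [-1.3  0.3  2.5] Z [69.6 70.9 73. ]
-3 [232.4 240.3] ridge0 [234.7 231. ]
0 [232.1 235.5] ridge0 [234.7 231. ]
3 [231.7 230.7] ridge0 [234.7 231. ]
```

View pics/f9.png

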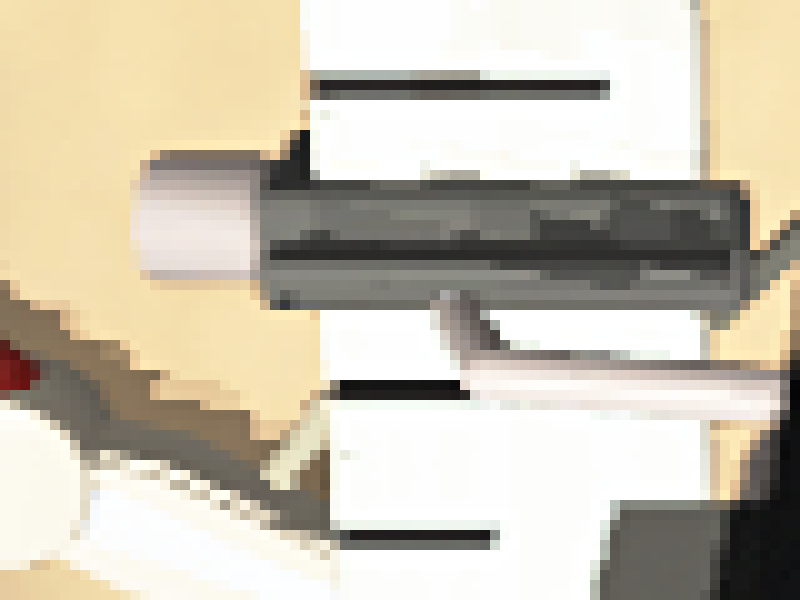

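The tip is at (445,295) and the ridge line at (450,250). With the tip 7 mm higher than the ridge, that projects to a gap of about 0 to 1 mm. I make a half-millimetre trim, settle, then hand in.

apply_moves --moves '[{"jaw": 0,"offset": [-0.5,0,0],"rot": [0,0,0]},{"jaw": 0,"offset": [0,0,0],"rot": [0,0,0]},{"jaw": 0,"offset": [0,0,0],"rot": [0,0,0]},{"jaw": 0,"offset": [0,0,0],"rot": [0,0,0]},{"jaw": 0,"offset": [0,0,0],"rot": [0,0,0]}]'

```text
time_s: 24.28
eef_pos: [0.5298, -0.0315, 0.1264]
eef_rot: [-0.001, 0.629, 0.777, 0.0]
wrist_force: [-1.4, 5.3, 8.7]
opening: 0.249
grasp_force: 69.8
```

```bash
python3 - <<'E'
from h import *
print(ctrl.get_obs()['eef_pos'], ctrl.hand_in())
E
```

```text
the job is handed in; nothing more can be done
[ 0.52976112 -0.03147374  0.126437  ] None
```

I handed the job in at about 24 s (no verdict came back): the three nuts are in the ballast tube, the empty scoop stands upright on the bench, and the gripper holds the arm with the button squeezed and the pointer within about 1 mm of the clip ridge by my measurement.

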